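# Close and clamp the packed food box

### The job

The food box on the worktop is packed, with an apple and a lemon in it: close it up. Swing the wooden lid fully shut first, and only then fold the wire clamp, which sticks out from the side opposite the hinge, up and over until its feet rest on the lid. Leave the fruit inside and do not knock over or shift the things standing round it.

Things in the scene. Friction and masses are not known exactly. Their poses are not given: they have to be found in the camera images.
- food_box: White open-topped food box, fixed to the worktop, 130 mm (its x) by 180 mm (its y), 90 mm high, walls 4 mm. Origin: centre of its underside, on the worktop; z up; +x points to the hinge side, -x to its front, where the clamp sticks out. The lid's hinge line is parallel to y at x = +67 mm, z = 90 mm. The clamp's pivot line is parallel to y at x = -50 mm, z = 45 mm.
- box_lid (a joint): Angle of the lid in rad: 0 fully shut (level on the rim), 1.57 upright; starts between 1.0 and 1.4. Stiff hinge: the lid stays at any angle; about 1 to 3 N at its free edge moves it.
- lid_edge (a point): Middle of the lid's free edge, on its upper (outer) face, 136 mm from the hinge line. The lid is a plain wooden board 136 x 186 mm, 8 mm thick, with a tongue 50 mm wide that stands 9 mm out of the free edge. The frame turns with the lid: its z is the normal of the outer face. When shut it is at x = -69 mm, z = 98 mm of the box.
- clamp (a joint): Angle of the wire clamp in rad: 0 home (feet on the shut lid), 0.6 standing straight up, 2.18 would be level; starts between 1.55 and 1.95, leaning up and out in front of the box. It stays at any angle; about 1 to 2 N at the bar moves it.
- clamp_bar (a point): Centre of the clamp's grip: a round wooden sleeve 14 mm thick and 80 mm long on a bar parallel to the box's y, on two wire arms 202 mm apart that straddle the box. It goes round the clamp's pivot line at a radius of 88 mm. Home it is at x = 0, z = 117 mm of the box, over the middle of the lid, 12 mm of air under the sleeve; two rubber feet 62 mm either side of its centre then rest on the lid.
- apple_mid (a point): Centre of a red-yellow apple, 70 mm across, 68 mm high, lying in the box
- lemon_mid (a point): Centre of a lemon, 78 x 55 x 56 mm, lying in the box
- mug: Bystander: grey mug, 84 mm across, 91 mm high, handle to its -y; stands about 0.25 m from the middle of the box on its hinge side. Origin: under its middle.
- timer: Bystander: round red and white kitchen timer, 65 mm, 48 mm high; on the clamp side of the box, about 0.28 m from its middle. Origin: underside centre.
- salt: Bystander: salt shaker, 44 mm thick, 90 mm high; on the clamp side of the box, about 0.28 m from its middle. Origin: underside centre.
- mill: Bystander: wooden pepper mill, 58 mm thick, 170 mm high, farther to the right. Origin: underside centre.
- tumbler: Bystander: glass tumbler, 81 mm wide, 93 mm high, at the left. Origin: underside centre.

How it is judged:
By the outcome, as a careful person would: the job done as asked, in the order asked, and still so for the second after the job is handed in, with the robot touching nothing.
It also fails if it takes over 45 s, if anything falls off the work surface, if the arm or the gripper's body presses on something with over 40 N, if the wrist force passes 120 N, or if a joint passes its speed limit or range.

### The arm

A 7-joint arm with a two-finger parallel gripper is mounted at the origin on a cart in front of the work surface, level with it; the furniture and walls round the work are solid. World frame = base frame: x ahead of the robot, y to its left, z up, the work surface at z = 0. Lengths are in m, angles in rad, forces in N, time in s.
With the tool pointing down it reaches from about 0.425 to 0.875 m from the base axis. Payload 8.4 kg.
Tool frame: the origin (TCP) lies midway between the tips of the shut fingers; the grasp point (between the pads) lies 19 mm behind it (ctrl.hold_point_z is the distance from the TCP to the grasp point, in m); z points along the fingers, y is the line along which they close (so a half turn about z gives the same grasp; the last joint's range is limited). The gripper opens to 85 mm and grips with 20 to 120 N. Pads are 22 mm wide; open, the fingers measure 114 mm over their backs; the gripper's body (76 mm by 85 mm) begins 54 mm behind the grasp point. The pads swing forward as they close: fully open they stand 13 mm farther back than shut.
Start: joints at [-1.267, 0.333, 0.04, 1.465, -0.013, 1.343, -0.059], TCP at [0.255, 0.598, 0.231] pointing down, gripper open.
Joint ranges: [-2.58, 2.58], [-0.38, 2.09], [-1.3, 1.39], [0.25, 2.4], [-1.5, 4.64], [0.08, 2.09], [-2.65, 2.65]. Speed limits (rad/s): [2.22, 2.22, 2.79, 2.79, 3.14, 3.14, 3.14].

### API

Orientations are given as a rotation vector (axis times angle).
In Python, from plant import ctrl gives the robot as it stands. Calls block until the motion is done:
- ctrl.reach(position, orientation): joint-space move of the TCP to a pose.
- ctrl.move_l(position, frame=None, rate=0.15, f_stop=None): straight line of the TCP; frame=None keeps the orientation; rate is the mean speed in m/s. With f_stop (N) it stops when the force on the tool has changed by that much, and returns True; else False.
- ctrl.set_joints(angles): joint-space move.
- ctrl.move_gripper(opening): opening from 0.0 (shut) to 1.0 (fully open); the grip force is fixed at half the most; returns when the fingers have stopped.
- ctrl.dwell(seconds).
- ctrl.solve_ik(position, orientation): joint angles nearest the present ones, or None.
- ctrl.capture(name): name is "scene" or "top" or "wrist"; returns a dict with "image" (420x560x3 uint8, blue, green, red), "fx", "fy", "cx", "cy" (pixels), "xyz" and "rotation" of the camera in the world; the wrist camera has in their place "mount" (4x4, takes a point from camera to tool coordinates, whose origin is the TCP and whose axes are the flange's). Camera axes: x right, y up, looking along -z (the intrinsics and any distortion apply to the point x, -y, -z); pixel columns grow to the right and rows downward; lengths in m; the calibration is good to about 2 mm. A picture is of the moment at which its call begins: read the wrist's pose just before it. There is no depth.
A pose or a line that the arm cannot do raises ctrl.MotionError and nothing moves.
- ctrl.close_job(): hands the job in; it is judged then, once.
Trained networks look in the newest picture that a camera, given by its name, has taken for a name from the list of things; names that differ only in an ending like _2 or _b are one class to them, and where a whole thing is asked for, a point or a joint stands for the part that bears it (a point fixed in the world has none). Each returns a list of dicts, best first, with "score" (0 to 1); they miss things now and then, are a little off and sometimes report something else, mostly with a low value. They report only what shows in the picture. A call takes as long as a camera call.
- ctrl.boxes_of(camera, name): "extent" ([centre column, centre row, width, height] in pixels, round what is visible of it).
Readings, each from a call of its own:
- ctrl.read_time(): time.
- ctrl.read_qpos(): joint angles.
- ctrl.read_joint_vel(): joint speeds.
- ctrl.read_joint_torque(): joint torques, N m.
- ctrl.read_tcp_pos(): TCP position.
- ctrl.read_eef_rot(): TCP orientation.
- ctrl.read_ft_force(): force on the tool from outside, world axes, zero at the start.
- ctrl.read_moment(): the same for the moment, N m.
- ctrl.read_grip_width(): opening from 0.0 (shut) to 1.0 (fully open).
- ctrl.read_grasp_force(): force on a finger pad.
Only numpy, scipy, OpenCV 4.12 (cv2) and the standard library are available. Lean on these libraries where they do the work, as an engineer would, in place of code of your own. Each camera call takes 0.05 s, during which the arm holds its last target. There are 200 camera calls.

## Working session

There is one attempt and no reset: what is moved stays moved. The work goes in short steps, each a Python script; the robot and the scene stay as the last script left them, time stands still between calls to the robot, and variables do not carry over. Pictures are saved under pics/ and viewed, at most 10 in all, crops included, and the job is handed in when it is done.

```bash
ls; mkdir -p pics; python3 - <<'E'
from plant import ctrl
import cv2,numpy as np
for n in("scene","top"):
    c=ctrl.capture(n); cv2.imwrite(f"pics/{n}0.png",c["image"])
    print(n,{k:np.round(v,4).tolist() for k,v in c.items() if k!="image"})
    for t in("food_box","box_lid","lid_edge","clamp","clamp_bar","apple_mid","lemon_mid","mug","timer","salt","mill","tumbler"):
        print(t,[(np.round(d["extent"],1).tolist(),round(d["score"],2)) for d in ctrl.boxes_of(n,t)[:2]])
print(ctrl.read_time())
E
```

```text
pics
plant.py
scene {'fx': 502.9575, 'fy': 502.9575, 'cx': 289.6296, 'cy': 210.1114, 'xyz': [0.2266, 0.6806, 1.5745], 'rotation': [0.1445, -0.6241, -2.6404]}
food_box [([312.5, 201.1, 76.3, 72.9], 0.6)]
box_lid [([304.2, 208.0, 55.2, 46.8], 0.75)]
lid_edge [([302.4, 206.3, 56.4, 47.0], 0.97)]
clamp [([324.2, 185.7, 39.8, 35.8], 0.71)]
clamp_bar [([318.6, 184.4, 63.0, 42.1], 0.84)]
apple_mid []
lemon_mid []
mug [([258.1, 268.6, 28.9, 41.1], 0.81)]
timer [([333.4, 149.2, 20.0, 20.0], 0.56)]
salt []
mill [([352.9, 94.8, 14.5, 38.6], 0.61)]
tumbler [([232.4, 378.6, 32.9, 29.6], 0.9), ([256.7, 267.0, 28.2, 41.0], 0.43)]
top {'fx': 473.6737, 'fy': 473.6737, 'cx': 274.1169, 'cy': 209.8937, 'xyz': [-0.038, -0.0744, 1.5816], 'rotation': [0.3143, -0.2679, -1.4229]}
food_box [([296.4, 219.1, 61.4, 78.1], 0.65)]
box_lid [([270.0, 213.2, 16.4, 63.8], 0.89)]
lid_edge [([272.7, 211.5, 13.0, 61.6], 0.69), ([286.0, 240.5, 15.7, 21.6], 0.46)]
clamp [([323.9, 225.3, 5.8, 35.2], 0.87)]
clamp_bar [([323.4, 221.0, 5.0, 45.8], 0.6)]
apple_mid [([287.2, 238.1, 18.1, 20.4], 0.78), ([437.1, 231.1, 25.1, 30.0], 0.64)]
lemon_mid [([288.9, 216.4, 20.1, 14.9], 0.55)]
mug [([219.2, 202.2, 36.0, 30.8], 0.65), ([115.0, 213.5, 30.9, 26.6], 0.19)]
timer [([314.5, 232.8, 23.2, 51.2], 0.66), ([369.7, 235.3, 16.4, 17.4], 0.61)]
salt [([368.6, 213.0, 14.9, 20.2], 0.63)]
mill [([436.3, 231.4, 32.6, 29.0], 0.58), ([272.3, 212.5, 9.4, 57.2], 0.19)]
tumbler [([114.4, 213.1, 29.5, 26.0], 0.67)]
1.3
```

```bash
python3 - <<'E'
import cv2
a=cv2.imread("pics/scene0.png")[70:300,200:400];b=cv2.imread("pics/top0.png")[150:290,180:400]
cv2.imwrite("pics/s1.png",cv2.resize(a,None,fx=2.6,fy=2.6,interpolation=2)) 
cv2.imwrite("pics/t1.png",cv2.resize(b,None,fx=3.6,fy=3.6,interpolation=2))
E
```

```text
(no output)
```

View pics/s1.png

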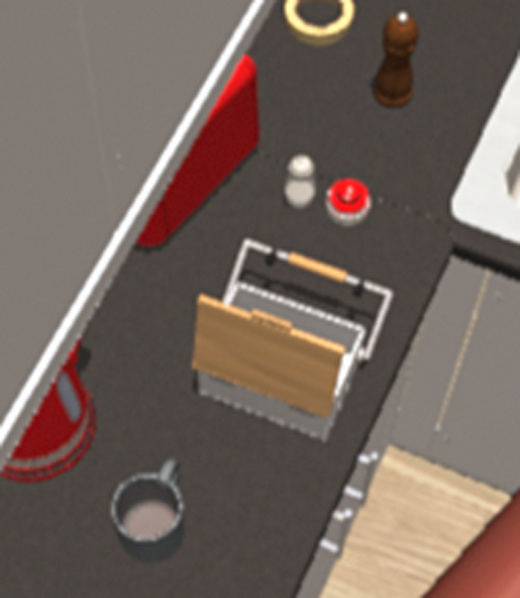

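View pics/t1.png

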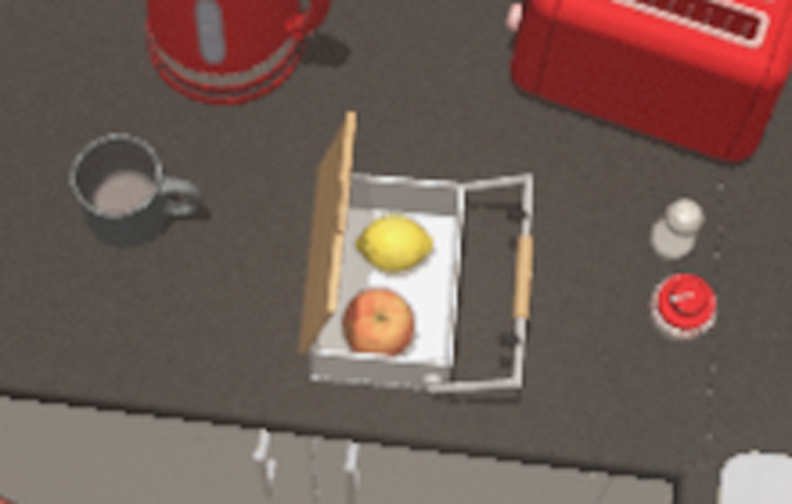

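The scene view shows the lid leaning about 1.2 rad, and the clamp sticking out towards the timer and salt. The top view shows the lemon and apple inside, the sleeve at about crop (525,277) and the lid's free edge from (350,114) to (330,318). Next I'll fit the box model to the hand-read corners from both views.

```bash
cat > h.py <<'E'
import numpy as np,cv2
from scipy.spatial.transform import Rotation as R
from scipy.optimize import least_squares
CAM={"scene":(502.9575,289.6296,210.1114,[0.2266,0.6806,1.5745],[0.1445,-0.6241,-2.6404]),
"top":(473.6737,274.1169,209.8937,[-0.038,-0.0744,1.5816],[0.3143,-0.2679,-1.4229])}
def proj(cam,P):
    f,cx,cy,t,r=CAM[cam]; q=R.from_rotvec(r).inv().apply(np.atleast_2d(P)-t)
    return np.c_[cx-f*q[:,0]/q[:,2],cy+f*q[:,1]/q[:,2]]
def lid(a,d,y,h=0.008): # d from hinge, h above inner face
    return [0.067-d*np.cos(a)+h*np.sin(a),y,0.090+d*np.sin(a)+h*np.cos(a)]
A0=np.arctan2(.072,.05)
def bar(c,y,r=.0877,da=0.): # c=0 -> x=0,z=.117
    b=A0+c+da; return [-.05+r*np.cos(b),y,.045+r*np.sin(b)]
def world(p,P): return R.from_euler('z',p[2]).apply(np.atleast_2d(P))+[p[0],p[1],0]
E
cat > fit.py <<'E'
from h import *
T=lambda u,v:(180+u/3.6,150+v/3.6); S=lambda u,v:(200+u/2.6,70+v/2.6)
def pts(p):
    a,c=p[3],p[4]
    return [("top",bar(c,-.04),T(527,236)),("top",bar(c,.04),T(522,317)),("top",bar(c,-.101),T(529,178)),("top",bar(c,.101),T(520,384)),
    ("top",[-.065,-.09,.09],T(463,184)),("top",[-.065,.09,.0],T(448,378)),("top",[-.065,.09,.09],T(453,355)),("top",[.065,.09,0],T(311,381)),
    ("top",lid(a,.136,-.093),T(349,114)),("top",lid(a,.136,.093),T(328,318)),("top",lid(a,0,.093),T(300,350)),
    ("scene",lid(a,.136,-.093),S(200,296)),("scene",lid(a,.136,.093),S(345,347)),("scene",lid(a,0,-.093),S(194,368)),("scene",lid(a,0,.093),S(331,415)),
    ("scene",bar(c,-.04),S(290,257)),("scene",bar(c,.04),S(345,274)),("scene",bar(c,-.101),S(247,242)),("scene",bar(c,.101),S(391,292)),
    ("scene",[.065,.09,0],S(326,437)),("scene",[-.065,-.09,.09],S(240,285)),("scene",[-.065,.09,.09],S(362,326))]
def res(p): return np.concatenate([(proj(c,world(p,P))[0]-uv) for c,P,uv in pts(p)])
s=least_squares(res,[.5,0,1.6,1.2,1.7],loss="soft_l1"); p=s.x
if __name__=="__main__":
    print(p); r=res(p).reshape(-1,2)
    for (c,P,_),e in zip(pts(p),r): print(c,np.round(P,3),np.round(e,1))
    print("bar",world(p,bar(p[4],0)),"edge",world(p,lid(p[3],.136,0)))
    print("A0",A0)
E
python3 fit.py
```

```text
[ 0.50317965 -0.04335801  1.61848187  1.3479855   1.63076222]
top [-0.125 -0.04   0.091] [-0.1  0.5]
top [-0.125  0.04   0.091] [0.2 0.5]
top [-0.125 -0.101  0.091] [ 0.1 -0. ]
top [-0.125  0.101  0.091] [-0.  -0.3]
top [-0.065 -0.09   0.09 ] [0.7 0. ]
top [-0.065  0.09   0.   ] [0.3 4.2]
top [-0.065  0.09   0.09 ] [0.4 3.1]
top [0.065 0.09  0.   ] [0.8 0.4]
top [ 0.045 -0.093  0.224] [ 0.4 -0.4]
top [0.045 0.093 0.224] [ 1.3 -1.3]
top [0.075 0.093 0.092] [0.3 1.9]
scene [ 0.045 -0.093  0.224] [-0.7  0.4]
scene [0.045 0.093 0.224] [0.3 1. ]
scene [ 0.075 -0.093  0.092] [-0.8 -0. ]
scene [0.075 0.093 0.092] [-0.5  1.4]
scene [-0.125 -0.04   0.091] [-0.8 -0.1]
scene [-0.125  0.04   0.091] [-0.1  1. ]
scene [-0.125 -0.101  0.091] [-0.6  0. ]
scene [-0.125  0.101  0.091] [-0.9 -0.1]
scene [0.065 0.09  0.   ] [-0.1  1.3]
scene [-0.065 -0.09   0.09 ] [-1.6 -1.5]
scene [-0.065  0.09   0.09 ] [1.3 0.3]
bar [[ 0.50913344 -0.16811862  0.0906168 ]] edge [[0.50104653 0.00134119 0.22440588]]
A0 0.9638086627484886
```

```bash
cat >> h.py <<'E'
p=np.array([0.5032,-0.0434,1.6185,1.348,1.631])
def orient(ctrl,P,yaw):
    "tool down, tool y along box angle yaw; the half turn with the nearer last joints"
    q0=np.array(ctrl.read_qpos()); best=None
    for k in(0,np.pi):
        o=(R.from_euler('z',p[2]+yaw+k)*R.from_euler('x',np.pi)).as_rotvec()
        q=ctrl.solve_ik(P,o)
        if q is not None:
            d=np.abs(np.array(q)-q0).max()
            if best is None or d<best[0]: best=(d,o,np.round(q,2))
    return best
E
cat > lid.py <<'E'
from plant import ctrl
from h import *
W=lambda P:world(p,P)[0]
ctrl.move_gripper(0.0)
def tip(a,d=.112,gap=0.): P=lid(a,d,0.); return W([P[0]+.011+gap,0,P[2]])
s=tip(p[3],gap=.02); up=s+[0,0,.09]
b=orient(ctrl,up,0); print(b,s)
ctrl.reach(up,b[1]); ctrl.move_l(s,rate=.15)
print(ctrl.read_time(),ctrl.read_tcp_pos())
f0=np.array(ctrl.read_ft_force())
for a in np.linspace(p[3],.12,9):
    st=ctrl.move_l(tip(a),rate=.1,f_stop=25)
    print(round(a,2),st,np.round(np.array(ctrl.read_ft_force())-f0,1))
    if st: break
else:
    e=tip(-.06); print("down",ctrl.move_l(e,rate=.04,f_stop=10),ctrl.read_tcp_pos(),np.round(ctrl.read_ft_force(),1))
    ctrl.move_l(np.array(ctrl.read_tcp_pos())+[0,0,.12])
for n in("scene","top"):
    cv2.imwrite(f"pics/{n}2.png",ctrl.capture(n)["image"])
print(ctrl.read_time())
a=cv2.imread("pics/scene2.png")[70:300,200:400];b=cv2.imread("pics/top2.png")[150:290,180:400]
a=cv2.resize(a,(435,500),interpolation=2);b=cv2.resize(b,(365,232),interpolation=2)
o=np.zeros((500,800,3),np.uint8);o[:,:435]=a;o[:232,435:]=b;cv2.imwrite("pics/st2.png",o)
E
python3 lid.py
```

```text
(np.float64(0.6012001688089601), array([2.16782916e+00, 2.27379003e+00, 1.39229484e-16]), array([-0.81, -0.03,  0.64,  1.75,  0.02,  1.41, -0.12])) [0.49933484 0.0375628  0.2009994 ]
5.0167 [0.49981135 0.03771848 0.20172978]
1.35 False [-0.5 -0.1  0.2]
1.19 False [-0.9  0.2 -0. ]
1.04 False [-0.5  0.7  1.3]
0.89 False [-0.1  0.1  0.3]
0.73 False [-1.  -0.   0.6]
0.58 False [-0.3  0.4  0.3]
0.43 False [-0.1  0.1 -0.1]
0.27 False [-0.7  0.4 -0.3]
0.12 False [-0.1  0.3  0.3]
down True [ 0.50546363 -0.07687444  0.098032  ] [-3.5  0.9  9.9]
9.425
```

View pics/st2.png

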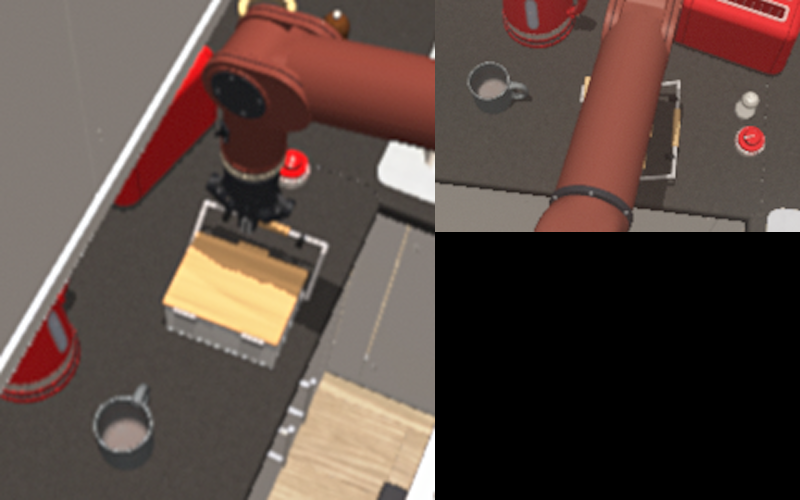

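The lid looks shut: contact came at z = 0.098, as expected, and the mug, salt and timer haven't moved. The clamp bar is still where I fitted it, at about picture (275,228). Next is the clamp.

```bash
cat > clamp.py <<'E'
from plant import ctrl
from h import *
W=lambda P:world(p,P)[0]
def tip(c): P=bar(c,0.,.0877); return W([P[0],0,P[2]-.013])
s=tip(p[4]); up=s+[0,0,.10]
b=orient(ctrl,up,np.pi/2); print(b,s)
ctrl.reach(up,b[1]); ctrl.move_gripper(.42)
st=ctrl.move_l(s,rate=.1,f_stop=12); print("descend",st,ctrl.read_tcp_pos(),ctrl.read_time())
if not st:
    ctrl.move_gripper(0.0)
    print("grip",ctrl.read_grip_width(),ctrl.read_grasp_force(),np.round(ctrl.read_ft_force(),1))
    for n in ("scene",): cv2.imwrite("pics/g3.png",cv2.resize(ctrl.capture(n)["image"][100:260,220:400],None,fx=3,fy=3,interpolation=2))
E
python3 clamp.py
```

```text
(np.float64(1.285624881088933), array([3.14069905e+00, 7.49256498e-02, 4.58787286e-18]), array([-0.59,  0.18,  0.93,  1.85, -0.16,  1.19, -1.13])) [ 0.50915657 -0.16817133  0.07759898]
descend False [ 0.50961573 -0.16834518  0.07820421] 12.1833
grip 0.13734294081332304 58.48732888698578 [ 1.2  5.7 -3.8]
```

View pics/g3.png

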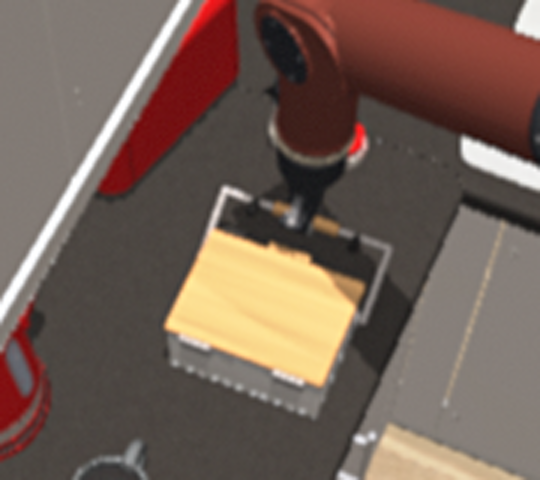

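The gripper holds the sleeve at about picture (300,215) and the lid lies flat. I'll follow the arc now.

```bash
cat > arc.py <<'E'
from plant import ctrl
from h import *
W=lambda P:world(p,P)[0]
def tip(c): P=bar(c,0.,.0877); return W([P[0],0,P[2]-.013])
off=(np.array(ctrl.read_tcp_pos())-tip(p[4]))*0
for c in np.linspace(p[4],.08,10)[1:]:
    st=ctrl.move_l(tip(c),rate=.08,f_stop=30)
    print(round(c,2),st,round(ctrl.read_grip_width(),3),np.round(ctrl.read_ft_force(),1))
    if st: break
else:
    print("end",ctrl.move_l(tip(-.03),rate=.04,f_stop=10),np.round(ctrl.read_ft_force(),1),ctrl.read_grip_width())
print(ctrl.read_tcp_pos(),tip(0),ctrl.read_time())
cv2.imwrite("pics/g4.png",cv2.resize(ctrl.capture("scene")["image"][100:260,220:400],None,fx=3,fy=3,interpolation=2))
E
python3 arc.py
```

```text
1.46 False 0.132 [ 2.   1.8 -2.1]
1.29 False 0.139 [ 2.3 -3.6  2.2]
1.11 False 0.137 [ 1.5 -9.7  8.1]
0.94 False 0.131 [ -6.4 -14.1  26. ]
0.77 False 0.133 [-9.6 -9.  35.3]
0.6 False 0.136 [-8.9 -0.6 36.7]
0.42 False 0.135 [-4.9  4.7 28.9]
0.25 False 0.135 [-3.2  8.8 16.9]
0.08 False 0.135 [6.2 4.3 3.8]
end True [-1.8  3.4  2. ] 0.13209431896507323
[ 0.5043011  -0.04473067  0.10647251] [ 0.50319887 -0.04337631  0.10403415] 15.8583
```

View pics/g4.png

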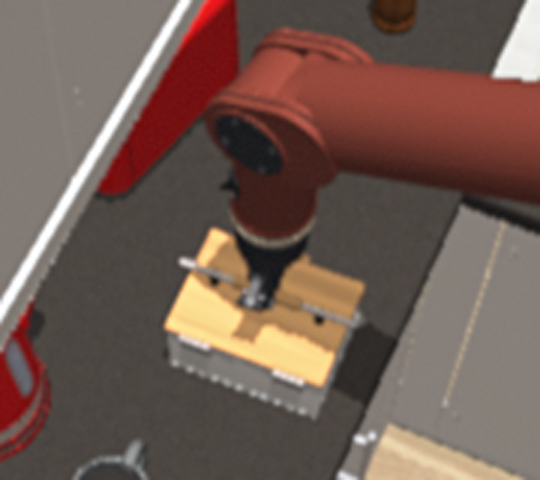

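The bar sits over the middle of the lid at about picture (257,290). I'll release it, then press the sleeve down to seat the feet.

```bash
cat > fin.py <<'E'
from plant import ctrl
from h import *
W=lambda P:world(p,P)[0]
ctrl.move_gripper(.42)
ctrl.move_l(np.array(ctrl.read_tcp_pos())+[0,0,.06],rate=.12)
ctrl.move_gripper(0.0)
ctrl.move_l(W([-.003,0,.145]),rate=.1)
print("press",ctrl.move_l(W([-.003,0,.113]),rate=.03,f_stop=15),ctrl.read_tcp_pos(),np.round(ctrl.read_ft_force(),1))
ctrl.move_l(np.array(ctrl.read_tcp_pos())+[0,0,.12])
P=W([.33,0,.3]); b=orient(ctrl,P,np.pi/2); ctrl.reach(P,b[1])
im=[ctrl.capture(n)["image"] for n in("scene","top")]
a=cv2.resize(im[0][70:300,200:400],(435,500),interpolation=2);b=cv2.resize(im[1][150:290,180:400],(365,232),interpolation=2)
o=np.zeros((500,800,3),np.uint8);o[:,:435]=a;o[:232,435:]=b;cv2.imwrite("pics/f5.png",o)
cv2.imwrite("pics/f5t.png",cv2.resize(im[1][170:260,240:350],None,fx=7,fy=6.6,interpolation=2))
print(ctrl.read_time(),ctrl.read_tcp_pos())
E
python3 fin.py
```

```text
press True [ 0.50335003 -0.0443554   0.12587267] [-0.5  2.4  2.9]
20.725 [0.48824711 0.28426945 0.30005762]
```

View pics/f5.png

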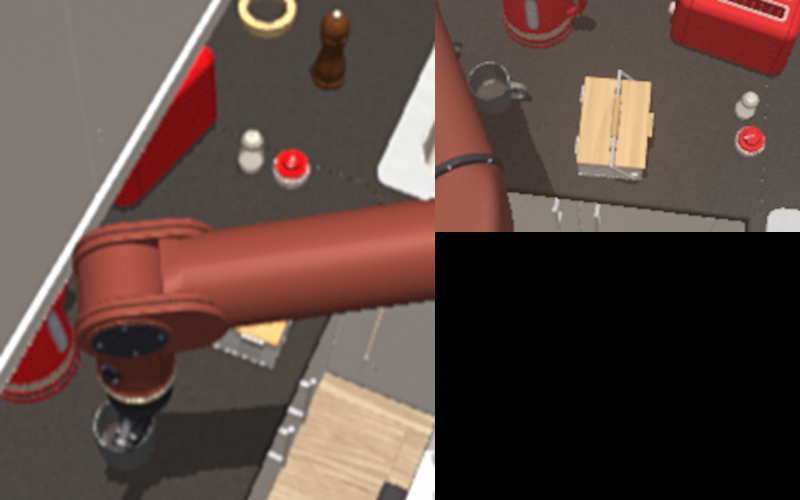

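The lid is shut, the clamp is over its middle and the bystanders are in place. The press stopped 2 mm high, though, so I'll check the bar's position in the picture and press once more.

```bash
python3 - <<'E'
from plant import ctrl
from h import *
W=lambda P:world(p,P)[0]
P=W([-.004,0,.20]); b=orient(ctrl,P,np.pi/2); ctrl.reach(P,b[1]); ctrl.move_l(W([-.004,0,.134]),rate=.12)
for k in range(2):
    z=ctrl.read_tcp_pos()[2]; st=ctrl.move_l(W([-.004+.004*k,0,.112]),rate=.02,f_stop=20)
    print(k,st,np.round(ctrl.read_tcp_pos(),4),np.round(ctrl.read_ft_force(),1))
ctrl.move_l(np.array(ctrl.read_tcp_pos())+[0,0,.10])
P=W([.33,0,.3]); b=orient(ctrl,P,np.pi/2); ctrl.reach(P,b[1])
im=ctrl.capture("top")["image"]
cv2.imwrite("pics/f6t.png",cv2.resize(im[170:260,240:350],None,fx=7,fy=6.6,interpolation=2))
for c in(0,.05,.1,.2): print(c,[np.round((proj("top",W(bar(c,y)))[0]-[240,170])*[7,6.6]).tolist() for y in(-.101,-.04,.04,.101)])
print("tongue",[np.round((proj("top",W([-.078,y,.098]))[0]-[240,170])*[7,6.6]).tolist() for y in(-.025,.025)])
print(ctrl.read_time())
E
```

```text
0 True [ 0.5035 -0.0451  0.1244] [0.2 1.9 3.8]
1 True [ 0.5037 -0.0448  0.1238] [-4.5  0.8 12.4]
0 [[355.0, 156.0], [346.0, 266.0], [334.0, 416.0], [324.0, 535.0]]
0.05 [[363.0, 155.0], [354.0, 265.0], [342.0, 415.0], [332.0, 534.0]]
0.1 [[371.0, 153.0], [362.0, 264.0], [350.0, 415.0], [341.0, 533.0]]
0.2 [[387.0, 151.0], [379.0, 263.0], [367.0, 413.0], [358.0, 532.0]]
tongue [[506.0, 319.0], [500.0, 412.0]]
25.7833
```

View pics/f6t.png

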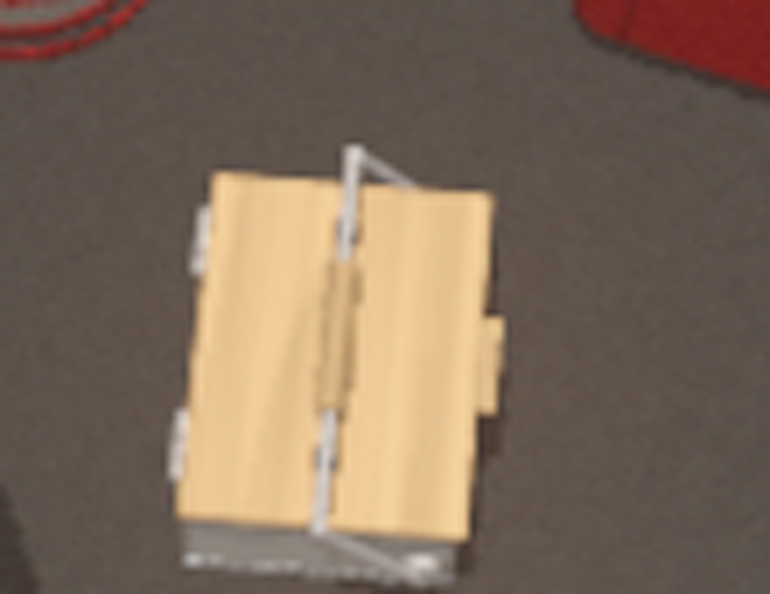

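The bar ends are at about (353,150) and (320,530), which matches a clamp angle of 0. The tongue is at about (503,318), which matches the lid shut, and the sleeve top is at z = 0.124. I'm handing it in.

```bash
python3 -c "
from plant import ctrl
print(ctrl.close_job())"
```

```text
the job is handed in; nothing more can be done
None
```

The food box is closed and handed in: I shut the lid first, then folded the clamp over until its feet rested on the lid; the fruit stayed inside, and the last pictures showed nothing around the box knocked over or shifted.

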